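Unlock the controlled-reagent strongbox

TASK

Unlock the blue strongbox: turn its left dial to 3 and its right dial to 7, feeling for the catch near each number and stopping gently when it catches, then slide the orange-knobbed bolt fully open to the left against its soft end stop. Never force a dial or the bolt, and leave the bottle, the jar and the beaker alone.

Things in the scene. Friction and masses are not known exactly. Their poses are not given: they have to be found in the camera images.
- box: Blue steel strongbox fixed to the bench, 220 (x) x 340 (y) x 110 mm high. Origin: centre of its underside; x away from its front (at yaw 0 away from the robot), y to its left, z up. On its lid: left dial at (-30, +70) mm, right dial at (-30, -70) mm, bolt at x = +55 mm. Each dial has a hidden spring catch; the bolt slides all the way only once both catches have dropped in.
- left_plate: Fixed white scale disc of the left dial, 84 mm across, 5 mm thick. Origin: on the dial's axis, on the lid, 110 mm above the bench; axes as the box's. Ten ticks: 0 is the broad long red one, along the box's +x; the numbers run clockwise seen from above, 36 deg (0.628 rad) apart; 5 is the blue one, towards the box's front.
- right_plate: The same for the right dial. On both dials free turning takes about 0.07 N m. Once the catch has dropped in (some 0.03 rad of play) the knob winds up a spring of 6 N m per rad and springs back when let go: 0.2 N m is a sure sign of the catch; over 0.45 N m damages it. Turn under 1 rad/s when feeling for it. No spring is felt anywhere before the catch.
- left_dial (a joint): Angle of the left knob, rad, clockwise from above, 0 when its white pointer is at the red 0 tick, 0.628 per number: 3 is 1.885. Starts between 0.70 and 1.30, so it must be turned clockwise. The lock is worn: the catch lies anywhere within 0.30 rad either side of the number, so turn slowly through that range until you feel it, and stop.
- right_dial (a joint): The same for the right knob: 7 is 4.398. Starts between 4.95 and 5.55, so it must be turned anticlockwise (the value falls). Its catch lies anywhere within 0.30 rad either side of 4.398 and feels the same. A caught dial stays caught when let go.
- left_dial_grip (a point): Grip point on the left dial's axis, 36 mm above the lid (146 mm above the bench). The knob is a black upright bar 44 mm long, 14 mm thick (the grip), top 47 mm above the lid, on an aluminium disc 44 mm across with its top 13 mm above the lid. The point's x axis runs along the bar to the end with the white pointer line on top and a small green tip below. Grip across the thickness, either way round.
- right_dial_grip (a point): The same on the right dial's knob.
- bolt_track: Fixed track of the bolt on the lid, with two steel staples (tops 18 mm above the lid) and a red keeper block at its right end. Origin: on the lid at (+55, 0) mm of the box; axes as the box's.
- bolt (a joint): Travel of the bolt, m, along the box's +y (to its left): 0 shut, its right end in the red keeper; it meets a sprung buffer (4 N per mm) at 0.040, which is fully open. It drags with about 2.5 N and stays where it is left. With a dial not caught it jams hard somewhere between 0.003 and 0.032.
- bolt_grip (a point): Grip point on the bolt's knob, an upright orange post 16 mm across, top 58 mm above the lid; the point is on its axis 42 mm above the lid (152 mm above the bench). The bolt's bar, 20 mm wide, has its top 13 mm above the lid. Can be pinched or pushed. Axes as the box's.
- amber_bottle: Bystander: amber reagent bottle, 64 mm across, 150 mm high. Origin: centre of its underside.
- red_cap_jar: Bystander: amber jar with a red cap, 68 mm across, 100 mm high. Origin: centre of its underside.
- beaker: Bystander: glass beaker, 76 mm across, 95 mm high. Origin: centre of its underside.

How it is judged:
At the end, for the whole second after the job is handed in: The bolt is at its open end (within 3 mm of the 40 mm at which it meets the buffer), with the left dial at 3 and the right dial at 7 (each within 0.38 rad, as the worn catches have it) (value of joint bolt above 0.037 m and value of joint left_dial between 1.5 and 2.27 rad and value of joint right_dial between 4.01 and 4.78 rad); the robot touches nothing.
It fails at once if the left dial is wrenched: more than 15 N on its hidden catch (about 0.48 N m at the knob) (contact force between left_plate and box above 15 N).
It fails at once if the right dial is wrenched: more than 15 N on its hidden catch (about 0.48 N m at the knob) (contact force between right_plate and box above 15 N).
It fails at once if the bolt is forced: pressed with more than 25 N against the catches or the end buffer (contact force between bolt_track and box above 25 N).
It fails at once if the bottle, the jar or the beaker is disturbed (moved over 20 mm) (distance of any of amber_bottle, red_cap_jar, beaker from where it was at the start of the episode above 0.02 m).
It also fails if it takes over 72 s, if anything falls off the work surface, if the arm or the gripper's body presses on something with over 40 N, if the wrist force passes 120 N, or if a joint passes its speed limit or range.

ROBOT

A 6-joint arm with a two-finger parallel gripper is mounted at the origin on the work surface. World frame = base frame: x ahead of the robot, y to its left, z up, the work surface at z = 0. Lengths are in m, angles in rad, forces in N, time in s.
With the tool pointing down it reaches from about 0.15 to 0.775 m from the base axis. Payload 6.1 kg.
Tool frame: the origin (TCP) lies at the very end of the fingers, on their centre line; the grasp point (between the pads) lies 19 mm behind it; z points along the fingers, y is the line along which they close (so a half turn about z gives the same grasp; the last joint's range is limited). The gripper opens to 85 mm and grips with 20 to 120 N. Pads are 22 mm wide; open, the fingers measure 114 mm over their backs; the gripper's body (76 mm by 85 mm) begins 54 mm behind the grasp point. The pads swing forward as they close: fully open they stand 13 mm farther back than shut.
Start: joints at [-1.253, 0.126, -0.04, 1.405, 0, 1.571], TCP at [0.164, -0.499, 0.231] pointing down, gripper open.
Joint ranges: [-2.72, 2.72], [-0.95, 1.95], [-1.27, 1.35], [-1.78, 2.02], [-1.46, 1.47], [-3.14, 3.14]. Speed limits (rad/s): [2.39, 2.39, 3.01, 3.14, 3.14, 3.14].

INTERFACE

Orientations are given as a 3x3 rotation matrix whose columns are the frame's x, y, z axes.
In Python, from plant import state, camera, camera_info, close_job gives the robot as it stands.
- The arm moves only by the tool step_arm, never from a script. Its argument "increments" is a list of rows, each an object of numbers: "wx", "wy", "wz": the turn, a rotation vector about the tool's x, y, z in degrees; "dx", "dy", "dz": the shift along the tool's x, y, z in m; "fingers": the closure, from 0 (fully open) to 1 (shut). In form: [{"wx": .., "wy": .., "wz": .., "dx": .., "dy": .., "dz": .., "fingers": ..}, ...]. A call has 1 to 20 rows; each row shifts and turns the commanded pose from where the row before left it, along the tool's axes as they then stand; what a row does not reach is not made up. A row lasts 1/8 s, in which the tool goes at most 62.5 mm and 10.7 degrees, less where a joint would pass 70% of its speed; a pose out of reach is approached as far as the arm can. A call with a gripper value outside its range is refused whole. The fingers move at their own pace and stop on an object; "squeeze" is the grip in N (left out, the last holds). Time passes only in rows, so rows that do not move let the fingers close. It gives the time, the measured TCP pose, the force, the opening and the grip force at its end, in the units of the state.
- state(): the state, without advancing time (a new reading comes with each control period).
- camera(name): name is "scene" or "side" or "wrist"; returns (picture, depth): 420x560x3 uint8, red, green, blue; 420x560 float32, m along the optical axis (not along the pixel's ray), 0 where there is no reading.
- camera_info(name): a dict with "camera_matrix" (3x3 intrinsics, pixels), "position" and "rotation" of the camera in the world; the wrist camera has in their place "mount" (4x4, takes a point from camera to tool coordinates, whose origin is the TCP and whose axes are the flange's). Camera axes: x right, y down, z forward; pixel columns grow to the right and rows downward; lengths in m; the calibration is good to about 2 mm. A picture is of the moment at which its call begins: read the wrist's pose just before it. camera_info takes no time and is no camera call.
- close_job(): hands the job in; it is judged then, once.
The state is a dict: "time_s": time; "joints": joint angles; "joint_velocities": joint speeds; "joint_efforts": joint torques, N m; "tool_pos": TCP position; "orientation": TCP orientation; "ft_force": force on the tool from outside, world axes, zero at the start; "wrist_torque": the same for the moment, N m; "finger_gap": finger opening in m; "grasp_force": force on a finger pad.
Only numpy, scipy, OpenCV 4.12 (cv2) and the standard library are available. Lean on these libraries where they do the work, as an engineer would, in place of code of your own. Each camera call takes 0.05 s, during which the arm holds its last target. There are 200 camera calls.

## Working session

There is one attempt and no reset: what is moved stays moved. The work goes in short steps, Python scripts to look and compute and a tool call to move; the robot and the scene stay as the last step left them, time stands still between calls to the robot, and variables do not carry over. Pictures are saved under pics/ and viewed, at most 10 in all, crops included, and the job is handed in when it is done.

Besides the shell and the picture viewer there is one more tool, called after "Emit:" in YAML: its name, and indented under it one key for each argument. step_arm: Moves the arm, as the interface text tells. Its arguments: {"type":"object","properties":{"increments":{"type":"array","items":{"type":"object","properties":{"wx":{"type":"number"},"wy":{"type":"number"},"wz":{"type":"number"},"dx":{"type":"number"},"dy":{"type":"number"},"dz":{"type":"number"},"fingers":{"type":"number"}}}},"squeeze":{"type":"number"}},"required":["increments"]}

```bash
mkdir -p pics; cat > h.py <<'E'
import numpy as np, cv2
from plant import state, camera, camera_info, close_job
def cam(n):
    s=state(); p,d=camera(n); i=camera_info(n); K=np.array(i["camera_matrix"])
    if n=="wrist":
        T=np.eye(4);T[:3,:3]=np.array(s["orientation"]);T[:3,3]=s["tool_pos"];T=T@np.array(i["mount"]);R,t=T[:3,:3],T[:3,3]
    else: R,t=np.array(i["rotation"]),np.array(i["position"])
    return p,d,K,R,t
def ray(u,v,z,K,R,t):
    r=R@np.linalg.inv(K)@np.array([u,v,1.]); return t+r*(z-t[2])/r[2]
def save(n,p): cv2.imwrite(f"pics/{n}.png",cv2.cvtColor(p,cv2.COLOR_RGB2BGR))
E
python3 - <<'E'
from h import *
import pickle
o={}
for n in("scene","side"):
    o[n]=cam(n);print(n,o[n][4],o[n][3][:,2])
save("both",cv2.resize(np.vstack([o["scene"][0],o["side"][0]]),None,fx=.7,fy=.7))
save("scene",o["scene"][0])
pickle.dump(o,open("o.pkl","wb"))
s=state();print(s)
E
```

```text
scene [1.19369621 0.02359909 1.0324138 ] [-0.54996711 -0.02487567 -0.83481578]
side [0.05761558 0.77761342 0.84647367] [ 0.43732542 -0.66239682 -0.60825729]
{'time_s': 0.1, 'joints': array([-1.25300297e+00,  1.26292370e-01, -4.05394295e-02,  1.40541449e+00,
       -1.15460969e-05,  1.57078417e+00]), 'joint_velocities': array([ 9.34474839e-04, -1.42664362e-03,  3.52355240e-03, -1.22105071e-03,
        1.82086249e-03, -1.39212438e-05]), 'joint_efforts': array([-4.73453154e-03, -4.36901414e+01,  3.53608525e+01,  1.36006743e-02,
       -2.14277461e-04, -1.06316594e-05]), 'tool_pos': array([ 0.16392162, -0.49834044,  0.23060584]), 'orientation': array([[ 9.49923438e-01,  3.12482394e-01, -4.64038930e-04],
       [ 3.12482738e-01, -9.49922445e-01,  1.37374953e-03],
       [-1.15284527e-05, -1.44996103e-03, -9.99998949e-01]]), 'ft_force': array([ 0.15393698, -0.08751926,  0.50067263]), 'wrist_torque': array([ 0.01801642,  0.03573729, -0.03942756]), 'grasp_force': 0.0, 'finger_gap': 0.08516045765014033}
```

View pics/scene.png

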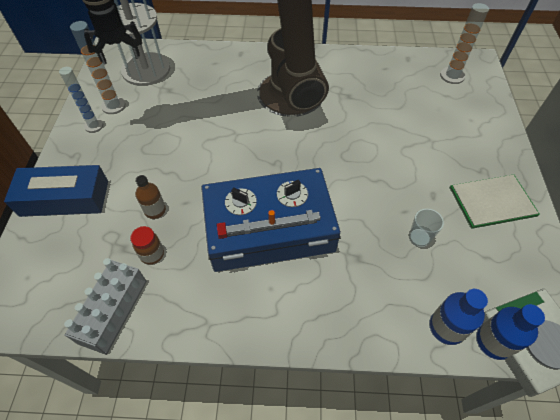

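The scene view faces the robot: left dial about (292,192), right dial (241,201), orange knob (272,216), red keeper (222,229). The bottle (150,198) and jar (146,243) are to the box's right, and the beaker (426,230) to its left.

```bash
python3 - <<'E'
from h import *
import pickle
o=pickle.load(open("o.pkl","rb"))
p,d,K,R,t=o["scene"]
hsv=cv2.cvtColor(p,cv2.COLOR_RGB2HSV)
roi=np.zeros(p.shape[:2],np.uint8);roi[165:272,195:345]=1
# white plates within box
w=((hsv[...,1]<60)&(hsv[...,2]>150)).astype(np.uint8)
blue=((hsv[...,0]>100)&(hsv[...,0]<125)&(hsv[...,1]>120)).astype(np.uint8)*roi
c=max(cv2.findContours(blue,0,2)[0],key=cv2.contourArea);hull=cv2.convexHull(c)
m=np.zeros_like(w);cv2.fillPoly(m,[hull],1);m=cv2.erode(m,np.ones((5,5)))
P={}
for c in cv2.findContours(w*m,0,2)[0]:
    h=cv2.convexHull(c)
    if cv2.contourArea(h)>250:
        # fit in world plane
        q=np.array([ray(*x[0],.115,K,R,t)[:2] for x in h],np.float32)
        ct,r=cv2.minEnclosingCircle(q);print("plate",cv2.boundingRect(c),ct,r)
org=((hsv[...,0]>6)&(hsv[...,0]<16)&(hsv[...,1]>170)&(hsv[...,2]>120)).astype(np.uint8)*m
ys,xs=np.nonzero(org);print("or",xs.mean(),ys.min(),ys.max(),ray(xs.mean(),ys.mean(),.152,K,R,t))
for n,(a,b,z) in dict(bot=(152,212,0.02),jar=(150,258,.02),beak=(421,240,.0)).items(): print(n,ray(a,b,z,K,R,t))
i=p[160:275,190:350];save("crop",cv2.resize(i,None,fx=5,fy=5,interpolation=2))
E
```

```text
plate (225, 190, 31, 24) (0.5636726021766663, -0.11474187672138214) 0.041508421301841736
plate (280, 184, 27, 22) (0.5319976210594177, 0.021157389506697655) 0.04116083309054375
or 270.94444444444446 211 214 [ 0.62041237 -0.02914513  0.152     ]
bot [ 0.55007085 -0.37916566  0.02      ]
jar [ 0.69658775 -0.35242184  0.02      ]
beak [0.59366435 0.38958634 0.        ]
```

View pics/crop.png

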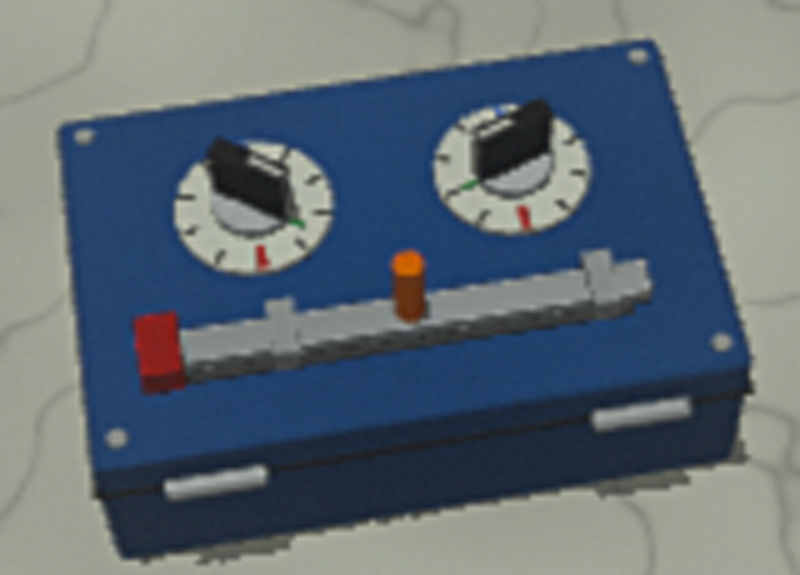

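The crop shows the left green tip at crop (470,185), the right one at (297,224), and red zeros at (524,217) and (262,256). The plates measure 139.5 mm apart against the required 140, with box yaw about 13°.

```bash
python3 - <<'E'
from h import *
import pickle
o=pickle.load(open("o.pkl","rb"))
p,d,K,R,t=o["scene"]
print(np.round(camera_info("wrist")["mount"],3),np.round(camera_info("wrist")["camera_matrix"],0))
for n,c,g,r in(("L",(.532,.0212),(470,185),(524,217)),("R",(.5637,-.1147),(297,224),(262,256))):
    for q,z in((g,.12),(r,.115)):
        w=ray(190+q[0]/5,160+q[1]/5,z,K,R,t)[:2]-c;print(n,w,np.degrees(np.arctan2(w[1],w[0])),np.hypot(*w))
E
```

```text
[[ 0.    -0.953 -0.303  0.078]
 [ 1.     0.    -0.     0.   ]
 [ 0.001 -0.303  0.953 -0.142]
 [ 0.     0.     0.     1.   ]] [[365.   0. 276.]
 [  0. 365. 209.]
 [  0.   0.   1.]]
L [ 0.01726543 -0.02060098] -50.034042417162915 0.026879279722360466
L [0.03304204 0.00874882] 14.830369228129303 0.03418067169959845
R [0.01505919 0.02567874] 59.61069085619675 0.029768720260082735
R [0.03273795 0.00861187] 14.73803192128102 0.033851704187711426
```

Emit:
step_arm:
  increments:
    - {"wz":-10,"dz":-0.02}
    - {"wz":-10,"dz":-0.02}
    - {"wz":-10,"dz":-0.02}
    - {"wz":-10,"dz":-0.02}
    - {"wz":-10,"dz":-0.02}
    - {"wz":-10,"dz":-0.02}

```text
invalid input
```

Emit:
step_arm:
  increments:
    - {"wx":0,"wy":0,"wz":-10,"dx":0,"dy":0,"dz":-0.02,"fingers":0}
    - {"wx":0,"wy":0,"wz":-10,"dx":0,"dy":0,"dz":-0.02,"fingers":0}
    - {"wx":0,"wy":0,"wz":-10,"dx":0,"dy":0,"dz":-0.02,"fingers":0}
    - {"wx":0,"wy":0,"wz":-10,"dx":0,"dy":0,"dz":-0.02,"fingers":0}
    - {"wx":0,"wy":0,"wz":-10,"dx":0,"dy":0,"dz":-0.02,"fingers":0}
    - {"wx":0,"wy":0,"wz":-10,"dx":0,"dy":0,"dz":-0.02,"fingers":0}
  squeeze: 40

```text
time_s: 0.85
tool_pos: [0.164, -0.4985, 0.3515]
orientation: [[0.199, 0.98, -0.0], [0.98, -0.199, 0.001], [0.001, -0.0, -1.0]]
ft_force: [0.3, -0.9, 0.5]
finger_gap: 0.0855
grasp_force: 0.0
```

Emit:
step_arm:
  increments:
    - {"wx":0,"wy":0,"wz":0,"dx":0.0485,"dy":0.0214,"dz":0,"fingers":0}
    - {"wx":0,"wy":0,"wz":0,"dx":0.0485,"dy":0.0214,"dz":0,"fingers":0}
    - {"wx":0,"wy":0,"wz":0,"dx":0.0485,"dy":0.0214,"dz":0,"fingers":0}
    - {"wx":0,"wy":0,"wz":0,"dx":0.0485,"dy":0.0214,"dz":0,"fingers":0}
    - {"wx":0,"wy":0,"wz":0,"dx":0.0485,"dy":0.0214,"dz":0,"fingers":0}
    - {"wx":0,"wy":0,"wz":0,"dx":0.0485,"dy":0.0214,"dz":0,"fingers":0}
    - {"wx":0,"wy":0,"wz":0,"dx":0.0485,"dy":0.0214,"dz":0,"fingers":0}
    - {"wx":0,"wy":0,"wz":0,"dx":0.0485,"dy":0.0214,"dz":0,"fingers":0}
    - {"wx":0,"wy":0,"wz":0,"dx":0.0485,"dy":0.0214,"dz":0,"fingers":0}
    - {"wx":0,"wy":0,"wz":0,"dx":0.0485,"dy":0.0214,"dz":0,"fingers":0}
    - {"wx":0,"wy":0,"wz":0,"dx":0.0485,"dy":0.0214,"dz":0,"fingers":0}
    - {"wx":0,"wy":0,"wz":0,"dx":0.0485,"dy":0.0214,"dz":0,"fingers":0}
    - {"wx":0,"wy":0,"wz":-10,"dx":0,"dy":0,"dz":0,"fingers":0}
    - {"wx":0,"wy":0,"wz":-10,"dx":0,"dy":0,"dz":0,"fingers":0}
    - {"wx":0,"wy":0,"wz":-10,"dx":0,"dy":0,"dz":-0.0,"fingers":0.4}
    - {"wx":0,"wy":0,"wz":-10,"dx":0,"dy":0,"dz":0,"fingers":0.4}
    - {"wx":0,"wy":0,"wz":-10,"dx":0,"dy":0,"dz":0,"fingers":0.4}
    - {"wx":0,"wy":0,"wz":0,"dx":0,"dy":0,"dz":0,"fingers":0.4}
    - {"wx":0,"wy":0,"wz":0,"dx":0,"dy":0,"dz":0,"fingers":0.4}

```text
time_s: 3.22
tool_pos: [0.5343, 0.0186, 0.3511]
orientation: [[-0.616, 0.788, -0.0], [0.788, 0.616, 0.0], [0.0, -0.0, -1.0]]
ft_force: [-1.0, -0.8, 1.3]
finger_gap: 0.0516
grasp_force: 0.0
```

```bash
python3 - <<'E'
from h import *
import pickle
s=state();print(s["time_s"],s["tool_pos"],s["joints"],s["wrist_torque"])
o=cam("wrist");pickle.dump(o,open("w.pkl","wb"));save("w1",o[0])
E
```

```text
3.225 [0.53431403 0.01855323 0.35105982] [3.46854238e-02 1.79531672e-01 2.88672711e-01 1.68042661e+00
 4.35751753e-05 9.41465269e-01] [-0.05122005 -0.0456272  -0.012765  ]
```

View pics/w1.png

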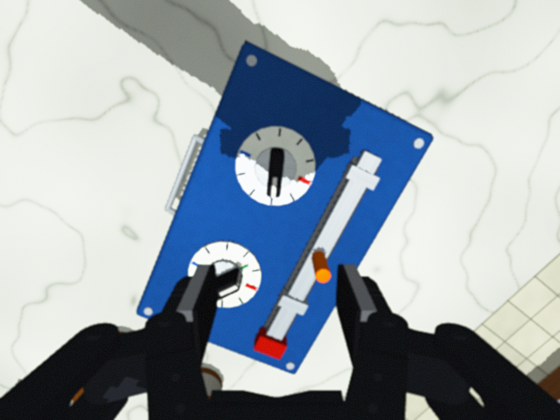

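The wrist view shows the left plate centred near (275,166) with the bar almost vertical, and the right plate near (225,274). The bolt post base is near (318,255), with its top at (323,275).

```bash
python3 - <<'E'
from h import *
import pickle
p,d,K,R,t=pickle.load(open("w.pkl","rb"))
hsv=cv2.cvtColor(p,cv2.COLOR_RGB2HSV)
blue=((hsv[...,0]>100)&(hsv[...,0]<125)&(hsv[...,1]>140)).astype(np.uint8)
nb=1-blue
for n,(cx,cy),ok in(("L",(275,166),lambda a:True),("R",(225,274),lambda a:not(20<a<200))):
    pts=[]
    for a in range(0,360,10):
        if not ok(a):continue
        for r in range(30,60):
            u=cx+r*np.cos(np.radians(a));v=cy+r*np.sin(np.radians(a))
            if blue[int(round(v)),int(round(u))]:
                pts.append(ray(u,v,.114,K,R,t)[:2]);break
    q=np.array(pts);A=np.c_[2*q,np.ones(len(q))];x=np.linalg.lstsq(A,(q**2).sum(1),rcond=None)[0]
    print(n,x[:2],np.sqrt(x[2]+x[0]**2+x[1]**2),len(q))
# dial bar of left: dark pixels near plate, deep z
V=p.max(2);m=np.zeros(V.shape,np.uint8);cv2.circle(m,(275,166),33,1,-1)
bm=((V<45)*m).astype(np.uint8);ys,xs=np.nonzero(bm)
q=np.array([ray(u,v,.157,K,R,t)[:2] for u,v in zip(xs,ys)]);c=q.mean(0);w,E=np.linalg.eigh(np.cov((q-c).T))
print("bar",len(q),c,np.degrees(np.arctan2(E[1,1],E[0,1]))%180, np.sqrt(w*12))
org=((hsv[...,0]>4)&(hsv[...,0]<18)&(hsv[...,1]>170)&(hsv[...,2]>200)).astype(np.uint8);org[:, :290]=0;org[300:]=0
ys,xs=np.nonzero(org);print("orange top",xs.mean(),ys.mean(),ray(xs.mean(),ys.mean(),.168,K,R,t))
print("keeper",ray(270,344,.125,K,R,t))
E
```

```text
L [0.53103894 0.02081557] 0.04342713489222758 36
R [ 0.56291656 -0.11231238] 0.04191366236856598 19
bar 428 [0.52626655 0.02792888] 122.25659919470225 [0.01235606 0.03740022]
orange top 322.7068965517241 275.3448275862069 [ 0.62928336 -0.02768682  0.168     ]
keeper [ 0.65756888 -0.15081662  0.125     ]
```

Emit:
step_arm:
  increments:
    - {"wx":0,"wy":0,"wz":0,"dx":0.004,"dy":-0.001,"dz":0.04,"fingers":0.4}
    - {"wx":0,"wy":0,"wz":0,"dx":0,"dy":0,"dz":0.045,"fingers":0.4}
    - {"wx":0,"wy":0,"wz":0,"dx":0,"dy":0,"dz":0.045,"fingers":0.4}
    - {"wx":0,"wy":0,"wz":0,"dx":0,"dy":0,"dz":0.04,"fingers":0.4}
    - {"wx":0,"wy":0,"wz":0,"dx":0,"dy":0,"dz":0.025,"fingers":0.4}
    - {"wx":0,"wy":0,"wz":0,"dx":0,"dy":0,"dz":0.015,"fingers":0.4}
    - {"wx":0,"wy":0,"wz":0,"dx":0,"dy":0,"dz":0.01,"fingers":0.4}
    - {"wx":0,"wy":0,"wz":0,"dx":0,"dy":0,"dz":0,"fingers":0.4}
    - {"wx":0,"wy":0,"wz":0,"dx":0,"dy":0,"dz":0,"fingers":0.4}

```text
time_s: 4.4
tool_pos: [0.5317, 0.0211, 0.1323]
orientation: [[-0.618, 0.786, 0.002], [0.786, 0.618, 0.0], [-0.001, 0.001, -1.0]]
ft_force: [-0.0, -0.4, 0.0]
finger_gap: 0.0513
grasp_force: 0.0
```

```bash
python3 - <<'E'
from h import *
o=cam("wrist");save("w2",o[0])
E
```

```text
(no output)
```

View pics/w2.png

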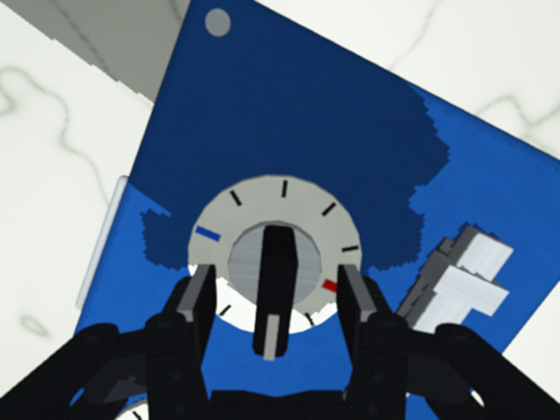

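The bar is well centred between the fingers, running from (280,228) to (270,355), about 4° off. I'll align and close.

Emit:
step_arm:
  increments:
    - {"wx":0,"wy":0,"wz":4.5,"dx":0,"dy":0,"dz":0.002,"fingers":0.4}
    - {"wx":0,"wy":0,"wz":0,"dx":0,"dy":0,"dz":0,"fingers":0.7}
    - {"wx":0,"wy":0,"wz":0,"dx":0,"dy":0,"dz":0,"fingers":1}
    - {"wx":0,"wy":0,"wz":0,"dx":0,"dy":0,"dz":0,"fingers":1}
    - {"wx":0,"wy":0,"wz":0,"dx":0,"dy":0,"dz":0,"fingers":1}
    - {"wx":0,"wy":0,"wz":0,"dx":0,"dy":0,"dz":0,"fingers":1}
    - {"wx":0,"wy":0,"wz":0,"dx":0,"dy":0,"dz":0,"fingers":1}

```text
time_s: 5.32
tool_pos: [0.531, 0.0208, 0.1299]
orientation: [[-0.555, 0.832, 0.0], [0.832, 0.555, -0.001], [-0.001, -0.0, -1.0]]
ft_force: [-3.7, -1.2, 5.3]
finger_gap: 0.0133
grasp_force: 40.3
```

```bash
cat > r.py <<'E'
from h import *
s=state();R=np.array(s["orientation"]);a=np.degrees(np.arctan2(R[1,0],R[0,0]))
print("t",s["time_s"],"tool",round(a,2),"L",round(np.radians(193.1-a),3),"R",round(np.radians(13.1-a)%(2*np.pi),3),"M",np.round(s["wrist_torque"],3),"F",np.round(s["ft_force"],1),"gap",s["finger_gap"],"gf",s["grasp_force"],"p",np.round(s["tool_pos"],4),"q6",s["joints"][5],"e6",s["joint_efforts"][5])
E
python3 r.py
```

```text
t 5.325 tool 123.73 L 1.211 R 4.352 M [-0.376  0.707  0.101] F [-3.7 -1.2  5.3] gap 0.013316350785976103 gf 40.326882004737854 p [0.531  0.0208 0.1299] q6 1.0216315918794832 e6 0.07332705426961184
```

Emit:
step_arm:
  increments:
    - {"wx":0,"wy":0,"wz":3,"dx":0,"dy":0,"dz":0,"fingers":1}
    - {"wx":0,"wy":0,"wz":3,"dx":0,"dy":0,"dz":0,"fingers":1}
    - {"wx":0,"wy":0,"wz":3,"dx":0,"dy":0,"dz":0,"fingers":1}
    - {"wx":0,"wy":0,"wz":3,"dx":0,"dy":0,"dz":0,"fingers":1}
    - {"wx":0,"wy":0,"wz":3,"dx":0,"dy":0,"dz":0,"fingers":1}
    - {"wx":0,"wy":0,"wz":1,"dx":0,"dy":0,"dz":0,"fingers":1}

```text
time_s: 6.08
tool_pos: [0.5309, 0.0207, 0.1299]
orientation: [[-0.304, 0.953, 0.0], [0.953, 0.304, -0.001], [-0.001, 0.0, -1.0]]
ft_force: [-2.7, -1.9, 5.3]
finger_gap: 0.0132
grasp_force: 40.2
```

```bash
python3 r.py
```

```text
t 6.075 tool 107.68 L 1.491 R 4.632 M [-0.483  0.702  0.107] F [-2.7 -1.9  5.3] gap 0.013230452925447445 gf 40.211448669433594 p [0.5309 0.0207 0.1299] q6 1.3016394247203287 e6 0.06889038719236851
```

Emit:
step_arm:
  increments:
    - {"wx":0,"wy":0,"wz":1,"dx":0,"dy":0,"dz":0,"fingers":1}
    - {"wx":0,"wy":0,"wz":1,"dx":0,"dy":0,"dz":0,"fingers":1}

```text
time_s: 6.32
tool_pos: [0.5309, 0.0207, 0.1299]
orientation: [[-0.271, 0.963, 0.0], [0.963, 0.271, -0.001], [-0.001, -0.0, -1.0]]
ft_force: [-2.9, -2.5, 5.5]
finger_gap: 0.0135
grasp_force: 40.2
```

```bash
python3 r.py
```

```text
t 6.325 tool 105.7 L 1.525 R 4.667 M [-0.513  0.754  0.125] F [-2.9 -2.5  5.5] gap 0.013463687905948409 gf 40.244590044021606 p [0.5309 0.0207 0.1299] q6 1.3362690705485416 e6 -0.014364580856636167
```

Emit:
step_arm:
  increments:
    - {"wx":0,"wy":0,"wz":1.25,"dx":0,"dy":0,"dz":0,"fingers":1}
    - {"wx":0,"wy":0,"wz":1.25,"dx":0,"dy":0,"dz":0,"fingers":1}

```text
time_s: 6.58
tool_pos: [0.5309, 0.0207, 0.1299]
orientation: [[-0.228, 0.974, 0.0], [0.974, 0.228, -0.001], [-0.001, -0.0, -1.0]]
ft_force: [-3.5, -2.9, 5.5]
finger_gap: 0.0135
grasp_force: 40.3
```

```bash
python3 r.py
```

```text
t 6.575 tool 103.19 L 1.569 R 4.711 M [-0.437  0.763  0.1  ] F [-3.5 -2.9  5.5] gap 0.013508425250075238 gf 40.25357723236084 p [0.5309 0.0207 0.1299] q6 1.3800012172688243 e6 -0.041537167271599174
```

Emit:
step_arm:
  increments:
    - {"wx":0,"wy":0,"wz":1.25,"dx":0,"dy":0,"dz":0,"fingers":1}
    - {"wx":0,"wy":0,"wz":1.25,"dx":0,"dy":0,"dz":0,"fingers":1}

```text
time_s: 6.82
tool_pos: [0.5309, 0.0207, 0.1299]
orientation: [[-0.185, 0.983, 0.0], [0.983, 0.185, -0.001], [-0.001, -0.0, -1.0]]
ft_force: [-3.3, -1.5, 6.0]
finger_gap: 0.0133
grasp_force: 40.2
```

```bash
python3 r.py
```

```text
t 6.825 tool 100.69 L 1.613 R 4.754 M [-0.448  0.681  0.157] F [-3.3 -1.5  6. ] gap 0.013297081544714198 gf 40.2336448431015 p [0.5309 0.0207 0.1299] q6 1.4236959451075726 e6 -0.06710804533213377
```

Emit:
step_arm:
  increments:
    - {"wx":0,"wy":0,"wz":1,"dx":0,"dy":0,"dz":0,"fingers":1}
    - {"wx":0,"wy":0,"wz":0.8,"dx":0,"dy":0,"dz":0,"fingers":1}

```text
time_s: 7.08
tool_pos: [0.5309, 0.0207, 0.1299]
orientation: [[-0.155, 0.988, 0.0], [0.988, 0.155, -0.001], [-0.001, 0.0, -1.0]]
ft_force: [-3.8, -2.1, 5.2]
finger_gap: 0.0135
grasp_force: 40.2
```

```bash
python3 r.py
```

```text
t 7.075 tool 98.9 L 1.644 R 4.786 M [-0.489  0.757  0.158] F [-3.8 -2.1  5.2] gap 0.013488134839542379 gf 40.19690930843353 p [0.5309 0.0207 0.1299] q6 1.4548566498854714 e6 0.011909392196685076
```

Emit:
step_arm:
  increments:
    - {"wx":0,"wy":0,"wz":1.25,"dx":0,"dy":0,"dz":0,"fingers":1}
    - {"wx":0,"wy":0,"wz":1.25,"dx":0,"dy":0,"dz":0,"fingers":1}

```text
time_s: 7.32
tool_pos: [0.5309, 0.0207, 0.1299]
orientation: [[-0.111, 0.994, 0.0], [0.994, 0.111, -0.001], [-0.001, 0.0, -1.0]]
ft_force: [-3.5, -2.8, 5.2]
finger_gap: 0.0132
grasp_force: 40.2
```

```bash
python3 r.py
```

```text
t 7.325 tool 96.39 L 1.688 R 4.83 M [-0.508  0.767  0.139] F [-3.5 -2.8  5.2] gap 0.013213462094729409 gf 40.24997591972351 p [0.5309 0.0207 0.1299] q6 1.4987172239871827 e6 -0.05196196725592017
```

Emit:
step_arm:
  increments:
    - {"wx":0,"wy":0,"wz":1.25,"dx":0,"dy":0,"dz":0,"fingers":1}
    - {"wx":0,"wy":0,"wz":1.25,"dx":0,"dy":0,"dz":0,"fingers":1}

```text
time_s: 7.58
tool_pos: [0.5309, 0.0207, 0.1299]
orientation: [[-0.068, 0.998, 0.0], [0.998, 0.068, -0.001], [-0.001, 0.0, -1.0]]
ft_force: [-2.3, -2.1, 5.9]
finger_gap: 0.0134
grasp_force: 40.3
```

```bash
python3 r.py
```

```text
t 7.575 tool 93.89 L 1.732 R 4.873 M [-0.437  0.72   0.108] F [-2.3 -2.1  5.9] gap 0.013357474563776025 gf 40.257280468940735 p [0.5309 0.0207 0.1299] q6 1.5423515120400089 e6 -0.04495064145885408
```

Emit:
step_arm:
  increments:
    - {"wx":0,"wy":0,"wz":1.25,"dx":0,"dy":0,"dz":0,"fingers":1}
    - {"wx":0,"wy":0,"wz":1.25,"dx":0,"dy":0,"dz":0,"fingers":1}

```text
time_s: 7.82
tool_pos: [0.5309, 0.0207, 0.1299]
orientation: [[-0.024, 1.0, 0.0], [1.0, 0.024, -0.001], [-0.001, 0.0, -1.0]]
ft_force: [-3.4, -1.8, 5.4]
finger_gap: 0.0133
grasp_force: 40.3
```

```bash
python3 r.py
```

```text
t 7.825 tool 91.39 L 1.775 R 4.917 M [-0.452  0.71   0.131] F [-3.4 -1.8  5.4] gap 0.013276036294518137 gf 40.26287913322449 p [0.5309 0.0207 0.1299] q6 1.5859813209714255 e6 -0.056812092661857605
```

Emit:
step_arm:
  increments:
    - {"wx":0,"wy":0,"wz":1.25,"dx":0,"dy":0,"dz":0,"fingers":1}
    - {"wx":0,"wy":0,"wz":1.25,"dx":0,"dy":0,"dz":0,"fingers":1}

```text
time_s: 8.07
tool_pos: [0.5309, 0.0207, 0.1298]
orientation: [[0.02, 1.0, 0.0], [1.0, -0.02, -0.001], [-0.001, 0.0, -1.0]]
ft_force: [-3.5, -1.4, 6.4]
finger_gap: 0.0131
grasp_force: 40.4
```

```bash
python3 r.py
```

```text
t 8.075 tool 88.88 L 1.819 R 4.961 M [-0.495  0.763 -0.008] F [-3.5 -1.4  6.4] gap 0.0130749118193924 gf 40.39902091026306 p [0.5309 0.0207 0.1298] q6 1.6297988721555445 e6 -0.1664772816002369
```

Emit:
step_arm:
  increments:
    - {"wx":0,"wy":0,"wz":0.6,"dx":0,"dy":0,"dz":0,"fingers":1}
    - {"wx":0,"wy":0,"wz":0.6,"dx":0,"dy":0,"dz":0,"fingers":1}

```text
time_s: 8.32
tool_pos: [0.5309, 0.0207, 0.1299]
orientation: [[0.04, 0.999, 0.0], [0.999, -0.04, -0.001], [-0.001, 0.0, -1.0]]
ft_force: [-3.5, -1.0, 5.7]
finger_gap: 0.0132
grasp_force: 40.5
```

```bash
python3 r.py
```

```text
t 8.325 tool 87.69 L 1.84 R 4.981 M [-0.441  0.707 -0.025] F [-3.5 -1.   5.7] gap 0.013154853683832414 gf 40.45905947685242 p [0.5309 0.0207 0.1299] q6 1.6505596690912554 e6 -0.1392002496868372
```

Emit:
step_arm:
  increments:
    - {"wx":0,"wy":0,"wz":0.5,"dx":0,"dy":0,"dz":0,"fingers":1}
    - {"wx":0,"wy":0,"wz":0.5,"dx":0,"dy":0,"dz":0,"fingers":1}

```text
time_s: 8.57
tool_pos: [0.5309, 0.0207, 0.1299]
orientation: [[0.058, 0.998, 0.0], [0.998, -0.058, -0.001], [-0.001, 0.0, -1.0]]
ft_force: [-3.4, -1.3, 6.3]
finger_gap: 0.0134
grasp_force: 40.4
```

```bash
python3 r.py
```

```text
t 8.575 tool 86.69 L 1.857 R 4.999 M [-0.42   0.75   0.019] F [-3.4 -1.3  6.3] gap 0.013381332603899298 gf 40.42997896671295 p [0.5309 0.0207 0.1299] q6 1.6679411115750853 e6 -0.11062345001846552
```

Emit:
step_arm:
  increments:
    - {"wx":0,"wy":0,"wz":0.5,"dx":0,"dy":0,"dz":0,"fingers":1}
    - {"wx":0,"wy":0,"wz":0.5,"dx":0,"dy":0,"dz":0,"fingers":1}

```text
time_s: 8.82
tool_pos: [0.5309, 0.0207, 0.1298]
orientation: [[0.075, 0.997, 0.0], [0.997, -0.075, -0.001], [-0.001, 0.0, -1.0]]
ft_force: [-4.1, -2.5, 5.5]
finger_gap: 0.0136
grasp_force: 40.4
```

```bash
python3 r.py
```

```text
t 8.825 tool 85.7 L 1.874 R 5.016 M [-0.476  0.692 -0.016] F [-4.1 -2.5  5.5] gap 0.0135922457181965 gf 40.383179783821106 p [0.5309 0.0207 0.1298] q6 1.6852456058587375 e6 -0.062146796844899654
```

Emit:
step_arm:
  increments:
    - {"wx":0,"wy":0,"wz":0.5,"dx":0,"dy":0,"dz":0,"fingers":1}
    - {"wx":0,"wy":0,"wz":0.5,"dx":0,"dy":0,"dz":0,"fingers":1}

```text
time_s: 9.07
tool_pos: [0.5309, 0.0207, 0.1299]
orientation: [[0.092, 0.996, 0.0], [0.996, -0.092, -0.001], [-0.001, 0.0, -1.0]]
ft_force: [-2.7, -3.2, 4.9]
finger_gap: 0.0135
grasp_force: 40.4
```

```bash
cat >> r.py <<'E'
m=[];e=[]
for k in range(5):
    p,_=camera("wrist");s=state();m.append(s["wrist_torque"][2]);e.append(s["joint_efforts"][5])
print("meanMz",np.round(np.mean(m),3),np.round(np.std(m),3),"e6",np.round(np.mean(e),3))
cv2.imwrite("last.png",p[...,::-1])
E
python3 r.py; cp last.png pics/w3.png
```

```text
t 9.075 tool 84.71 L 1.892 R 5.033 M [-0.46   0.748  0.051] F [-2.7 -3.2  4.9] gap 0.013545614847490707 gf 40.35750389099121 p [0.5309 0.0207 0.1299] q6 1.702619119238071 e6 -0.03140298184007406
meanMz -0.018 0.028 e6 -0.005
```

View pics/w3.png

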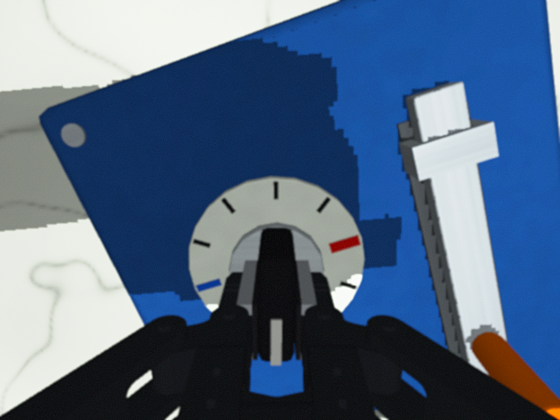

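The bar is still squarely held and its pointer is at 3 (tick 8 straight up at (276,190)). There is no spring yet, so I'll carry on.

Emit:
step_arm:
  increments:
    - {"wx":0,"wy":0,"wz":0.8,"dx":0,"dy":0,"dz":0,"fingers":1}
    - {"wx":0,"wy":0,"wz":0.8,"dx":0,"dy":0,"dz":0,"fingers":1}

```text
time_s: 9.57
tool_pos: [0.5309, 0.0207, 0.1298]
orientation: [[0.12, 0.993, 0.0], [0.993, -0.12, -0.001], [-0.001, 0.0, -1.0]]
ft_force: [-3.9, -2.0, 6.2]
finger_gap: 0.0138
grasp_force: 40.3
```

```bash
python3 r.py
```

```text
t 9.575 tool 83.1 L 1.92 R 5.061 M [-0.422  0.737  0.12 ] F [-3.9 -2.   6.2] gap 0.013804007133735407 gf 40.30530631542206 p [0.5309 0.0207 0.1298] q6 1.7306039058996205 e6 0.008742466452531517
meanMz 0.044 0.017 e6 0.072
```

Emit:
step_arm:
  increments:
    - {"wx":0,"wy":0,"wz":0.6,"dx":0,"dy":0,"dz":0,"fingers":1}
    - {"wx":0,"wy":0,"wz":0.6,"dx":0,"dy":0,"dz":0,"fingers":1}

```text
time_s: 10.07
tool_pos: [0.5309, 0.0207, 0.1298]
orientation: [[0.141, 0.99, 0.0], [0.99, -0.141, -0.001], [-0.001, 0.0, -1.0]]
ft_force: [-3.6, -2.7, 6.0]
finger_gap: 0.0128
grasp_force: 40.3
```

```bash
python3 r.py
```

```text
t 10.075 tool 81.92 L 1.941 R 5.082 M [-0.442  0.749  0.23 ] F [-3.6 -2.7  6. ] gap 0.012778874168640979 gf 40.288639068603516 p [0.5309 0.0207 0.1298] q6 1.7512854062597307 e6 0.10764528997242451
meanMz 0.112 0.032 e6 0.141
```

Emit:
step_arm:
  increments:
    - {"wx":0,"wy":0,"wz":0.5,"dx":0,"dy":0,"dz":0,"fingers":1}
    - {"wx":0,"wy":0,"wz":0.5,"dx":0,"dy":0,"dz":0,"fingers":1}

```text
time_s: 10.58
tool_pos: [0.5309, 0.0207, 0.1299]
orientation: [[0.158, 0.987, 0.0], [0.987, -0.158, -0.001], [-0.001, 0.0, -1.0]]
ft_force: [-4.5, -2.6, 5.6]
finger_gap: 0.0133
grasp_force: 40.3
```

```bash
python3 r.py
```

```text
t 10.575 tool 80.93 L 1.958 R 5.099 M [-0.389  0.734  0.302] F [-4.5 -2.6  5.6] gap 0.013322189021500029 gf 40.28445303440094 p [0.5309 0.0207 0.1299] q6 1.7685654344958293 e6 0.1818538410589099
meanMz 0.216 0.023 e6 0.204
```

Torque climbs at about 6 N m/rad to 0.22–0.30 N m, so the left dial is caught. I'll unwind, release and go to the right dial.

Emit:
step_arm:
  increments:
    - {"wx":0,"wy":0,"wz":-1,"dx":0,"dy":0,"dz":0,"fingers":1}
    - {"wx":0,"wy":0,"wz":-1,"dx":0,"dy":0,"dz":0,"fingers":1}
    - {"wx":0,"wy":0,"wz":0,"dx":0,"dy":0,"dz":0,"fingers":0.4}
    - {"wx":0,"wy":0,"wz":0,"dx":0,"dy":0,"dz":0,"fingers":0.4}
    - {"wx":0,"wy":0,"wz":0,"dx":0,"dy":0,"dz":0,"fingers":0.4}
    - {"wx":0,"wy":0,"wz":0,"dx":0,"dy":0,"dz":0,"fingers":0.4}
    - {"wx":0,"wy":0,"wz":0,"dx":0,"dy":0,"dz":-0.03,"fingers":0.4}
    - {"wx":0,"wy":0,"wz":0,"dx":0,"dy":0,"dz":-0.03,"fingers":0.4}
    - {"wx":0,"wy":0,"wz":0,"dx":0,"dy":0,"dz":-0.03,"fingers":0.4}
    - {"wx":0,"wy":0,"wz":0,"dx":-0.0326,"dy":0.0121,"dz":0,"fingers":0.4}
    - {"wx":0,"wy":0,"wz":0,"dx":-0.0326,"dy":0.0121,"dz":0,"fingers":0.4}
    - {"wx":0,"wy":0,"wz":0,"dx":-0.0326,"dy":0.0121,"dz":0,"fingers":0.4}
    - {"wx":0,"wy":0,"wz":0,"dx":-0.0326,"dy":0.0121,"dz":0,"fingers":0.4}
    - {"wx":0,"wy":0,"wz":10,"dx":0,"dy":0,"dz":0,"fingers":0.4}
    - {"wx":0,"wy":0,"wz":10,"dx":0,"dy":0,"dz":0,"fingers":0.4}
    - {"wx":0,"wy":0,"wz":0,"dx":0,"dy":0,"dz":0,"fingers":0.4}
    - {"wx":0,"wy":0,"wz":0,"dx":0,"dy":0,"dz":0,"fingers":0.4}

```text
time_s: 12.95
tool_pos: [0.563, -0.1142, 0.2193]
orientation: [[0.453, 0.892, -0.0], [0.892, -0.453, 0.0], [0.0, -0.0, -1.0]]
ft_force: [0.0, -0.4, -0.1]
finger_gap: 0.0509
grasp_force: 0.0
```

```bash
python3 r.py; cp last.png pics/w4.png
```

```text
t 12.95 tool 63.08 L 2.269 R 5.411 M [-0.023  0.018  0.05 ] F [ 0.  -0.4 -0.1] gap 0.050904072557008954 gf 0.0 p [ 0.563  -0.1142  0.2193] q6 1.8405276269089799 e6 0.0010540502989897504
meanMz -0.006 0.027 e6 -0.016
```

View pics/w4.png

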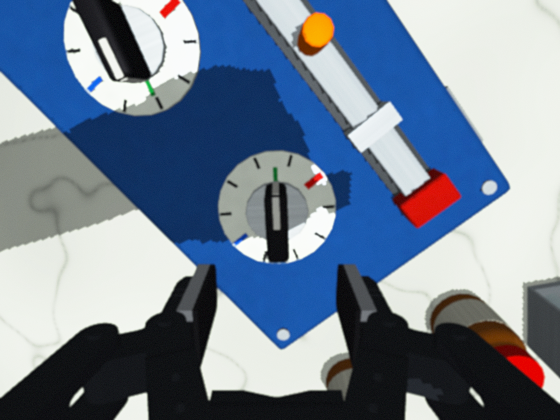

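The left pointer has stayed at 3 (green tip at (151,88)). The right bar is vertical and centred at x≈276, in line with the fingers. I'll descend and grip.

Emit:
step_arm:
  increments:
    - {"wx":0,"wy":0,"wz":0,"dx":0,"dy":0,"dz":0.03,"fingers":0.4}
    - {"wx":0,"wy":0,"wz":0,"dx":0,"dy":0,"dz":0.03,"fingers":0.4}
    - {"wx":0,"wy":0,"wz":0,"dx":0,"dy":0,"dz":0.02,"fingers":0.4}
    - {"wx":0,"wy":0,"wz":0,"dx":0,"dy":0,"dz":0.009,"fingers":0.4}
    - {"wx":0,"wy":0,"wz":0,"dx":0,"dy":0,"dz":0,"fingers":0.4}
    - {"wx":0,"wy":0,"wz":0,"dx":0,"dy":0,"dz":0,"fingers":0.7}
    - {"wx":0,"wy":0,"wz":0,"dx":0,"dy":0,"dz":0,"fingers":1}
    - {"wx":0,"wy":0,"wz":0,"dx":0,"dy":0,"dz":0,"fingers":1}
    - {"wx":0,"wy":0,"wz":0,"dx":0,"dy":0,"dz":0,"fingers":1}
    - {"wx":0,"wy":0,"wz":0,"dx":0,"dy":0,"dz":0,"fingers":1}
    - {"wx":0,"wy":0,"wz":0,"dx":0,"dy":0,"dz":0,"fingers":1}

```text
time_s: 14.58
tool_pos: [0.5633, -0.1141, 0.1314]
orientation: [[0.455, 0.89, 0.001], [0.89, -0.455, 0.0], [0.001, 0.001, -1.0]]
ft_force: [-1.8, 2.4, 6.1]
finger_gap: 0.0132
grasp_force: 40.2
```

```bash
python3 r.py; cp last.png pics/w5.png
```

```text
t 14.575 tool 62.91 L 2.272 R 5.414 M [ 0.401  0.379 -0.008] F [-1.8  2.4  6.1] gap 0.013184129452514473 gf 40.161319971084595 p [ 0.5633 -0.1141  0.1314] q6 1.843367354327858 e6 -0.047367545776069164
meanMz -0.063 0.014 e6 -0.047
```

Emit:
step_arm:
  increments:
    - {"wx":0,"wy":0,"wz":-4,"dx":0,"dy":0,"dz":0,"fingers":1}
    - {"wx":0,"wy":0,"wz":-4,"dx":0,"dy":0,"dz":0,"fingers":1}
    - {"wx":0,"wy":0,"wz":-4,"dx":0,"dy":0,"dz":0,"fingers":1}
    - {"wx":0,"wy":0,"wz":-4,"dx":0,"dy":0,"dz":0,"fingers":1}
    - {"wx":0,"wy":0,"wz":-4,"dx":0,"dy":0,"dz":0,"fingers":1}
    - {"wx":0,"wy":0,"wz":-4,"dx":0,"dy":0,"dz":0,"fingers":1}
    - {"wx":0,"wy":0,"wz":-4,"dx":0,"dy":0,"dz":0,"fingers":1}
    - {"wx":0,"wy":0,"wz":-4,"dx":0,"dy":0,"dz":0,"fingers":1}
    - {"wx":0,"wy":0,"wz":-3,"dx":0,"dy":0,"dz":0,"fingers":1}
    - {"wx":0,"wy":0,"wz":-1.2,"dx":0,"dy":0,"dz":0,"fingers":1}

```text
time_s: 16.08
tool_pos: [0.5624, -0.114, 0.1314]
orientation: [[-0.159, 0.987, -0.0], [0.987, 0.159, 0.0], [0.0, -0.0, -1.0]]
ft_force: [-5.4, 1.8, 8.4]
finger_gap: 0.0132
grasp_force: 40.4
```

```bash
python3 r.py
```

```text
t 16.075 tool 99.15 L 1.64 R 4.781 M [ 0.492  1.103 -0.108] F [-5.4  1.8  8.4] gap 0.013226229458817058 gf 40.35138666629791 p [ 0.5624 -0.114   0.1314] q6 1.2108642657029465 e6 -0.048565773759037256
meanMz -0.049 0.021 e6 -0.084
```

Emit:
step_arm:
  increments:
    - {"wx":0,"wy":0,"wz":-1.3,"dx":0,"dy":0,"dz":0,"fingers":1}
    - {"wx":0,"wy":0,"wz":-1.3,"dx":0,"dy":0,"dz":0,"fingers":1}

```text
time_s: 16.58
tool_pos: [0.5624, -0.114, 0.1314]
orientation: [[-0.204, 0.979, -0.0], [0.979, 0.204, 0.0], [0.001, -0.0, -1.0]]
ft_force: [-4.3, 2.8, 8.0]
finger_gap: 0.0129
grasp_force: 40.4
```

```bash
python3 r.py
```

```text
t 16.575 tool 101.74 L 1.594 R 4.736 M [ 0.462  1.141 -0.089] F [-4.3  2.8  8. ] gap 0.012897604712976523 gf 40.37863612174988 p [ 0.5624 -0.114   0.1314] q6 1.1656480612242575 e6 0.06153385620564222
meanMz -0.045 0.02 e6 -0.077
```

Emit:
step_arm:
  increments:
    - {"wx":0,"wy":0,"wz":-1.3,"dx":0,"dy":0,"dz":0,"fingers":1}
    - {"wx":0,"wy":0,"wz":-1.3,"dx":0,"dy":0,"dz":0,"fingers":1}

```text
time_s: 17.08
tool_pos: [0.5623, -0.114, 0.1314]
orientation: [[-0.248, 0.969, -0.0], [0.969, 0.248, 0.0], [0.001, -0.0, -1.0]]
ft_force: [-5.3, 2.1, 7.8]
finger_gap: 0.0131
grasp_force: 40.4
```

```bash
python3 r.py
```

```text
t 17.075 tool 104.34 L 1.549 R 4.691 M [ 0.445  1.228 -0.127] F [-5.3  2.1  7.8] gap 0.01314482180700999 gf 40.437689423561096 p [ 0.5623 -0.114   0.1314] q6 1.1202821711640103 e6 0.05226059351116419
meanMz -0.043 0.043 e6 -0.077
```

Emit:
step_arm:
  increments:
    - {"wx":0,"wy":0,"wz":-1.3,"dx":0,"dy":0,"dz":0,"fingers":1}
    - {"wx":0,"wy":0,"wz":-1.3,"dx":0,"dy":0,"dz":0,"fingers":1}

```text
time_s: 17.58
tool_pos: [0.5622, -0.114, 0.1313]
orientation: [[-0.291, 0.957, -0.001], [0.957, 0.291, 0.0], [0.001, -0.0, -1.0]]
ft_force: [-6.1, 2.3, 8.0]
finger_gap: 0.0135
grasp_force: 40.5
```

```bash
python3 r.py
```

```text
t 17.575 tool 106.94 L 1.504 R 4.645 M [ 0.443  1.301 -0.122] F [-6.1  2.3  8. ] gap 0.013486300464279321 gf 40.45083940029144 p [ 0.5622 -0.114   0.1313] q6 1.0749032739970932 e6 0.043407767079770565
meanMz -0.056 0.034 e6 -0.085
```

Emit:
step_arm:
  increments:
    - {"wx":0,"wy":0,"wz":-1.3,"dx":0,"dy":0,"dz":0,"fingers":1}
    - {"wx":0,"wy":0,"wz":-1.3,"dx":0,"dy":0,"dz":0,"fingers":1}

```text
time_s: 18.08
tool_pos: [0.5621, -0.114, 0.1314]
orientation: [[-0.334, 0.942, -0.001], [0.942, 0.334, 0.0], [0.001, -0.001, -1.0]]
ft_force: [-5.6, 1.6, 8.5]
finger_gap: 0.0135
grasp_force: 40.4
```

```bash
python3 r.py
```

```text
t 18.075 tool 109.54 L 1.458 R 4.6 M [ 0.498  1.312 -0.091] F [-5.6  1.6  8.5] gap 0.013459655815264556 gf 40.446361899375916 p [ 0.5621 -0.114   0.1314] q6 1.0295085973334592 e6 0.05320398369804025
meanMz -0.047 0.029 e6 -0.062
```

Emit:
step_arm:
  increments:
    - {"wx":0,"wy":0,"wz":-1.3,"dx":0,"dy":0,"dz":0,"fingers":1}
    - {"wx":0,"wy":0,"wz":-1.3,"dx":0,"dy":0,"dz":0,"fingers":1}

```text
time_s: 18.58
tool_pos: [0.5621, -0.1141, 0.1314]
orientation: [[-0.377, 0.926, -0.001], [0.926, 0.377, 0.0], [0.001, -0.001, -1.0]]
ft_force: [-6.8, 2.2, 8.5]
finger_gap: 0.0133
grasp_force: 40.5
```

```bash
python3 r.py
```

```text
t 18.575 tool 112.14 L 1.413 R 4.555 M [ 0.461  1.299 -0.156] F [-6.8  2.2  8.5] gap 0.013345775707685003 gf 40.50220549106598 p [ 0.5621 -0.1141  0.1314] q6 0.9841417903727577 e6 0.05946520250290632
meanMz -0.032 0.035 e6 -0.073
```

Emit:
step_arm:
  increments:
    - {"wx":0,"wy":0,"wz":-1.3,"dx":0,"dy":0,"dz":0,"fingers":1}
    - {"wx":0,"wy":0,"wz":-1.3,"dx":0,"dy":0,"dz":0,"fingers":1}

```text
time_s: 19.08
tool_pos: [0.562, -0.1141, 0.1314]
orientation: [[-0.418, 0.908, -0.001], [0.908, 0.418, 0.0], [0.001, -0.001, -1.0]]
ft_force: [-5.7, 1.6, 8.3]
finger_gap: 0.0137
grasp_force: 40.5
```

```bash
python3 r.py
```

```text
t 19.075 tool 114.74 L 1.368 R 4.509 M [ 0.456  1.405 -0.127] F [-5.7  1.6  8.3] gap 0.013665890816642936 gf 40.50954222679138 p [ 0.562  -0.1141  0.1314] q6 0.9387410800078582 e6 0.0529638456646353
meanMz -0.055 0.029 e6 -0.087
```

Emit:
step_arm:
  increments:
    - {"wx":0,"wy":0,"wz":-1.3,"dx":0,"dy":0,"dz":0,"fingers":1}
    - {"wx":0,"wy":0,"wz":-1.3,"dx":0,"dy":0,"dz":0,"fingers":1}

```text
time_s: 19.58
tool_pos: [0.5619, -0.1141, 0.1314]
orientation: [[-0.459, 0.888, -0.001], [0.888, 0.459, 0.0], [0.001, -0.001, -1.0]]
ft_force: [-7.1, 2.1, 8.9]
finger_gap: 0.0133
grasp_force: 40.5
```

```bash
python3 r.py
```

```text
t 19.575 tool 117.33 L 1.322 R 4.464 M [ 0.313  1.418 -0.127] F [-7.1  2.1  8.9] gap 0.013320508359633868 gf 40.523677468299866 p [ 0.5619 -0.1141  0.1314] q6 0.8934176315162421 e6 0.04414596129208803
meanMz -0.081 0.027 e6 -0.094
```

Emit:
step_arm:
  increments:
    - {"wx":0,"wy":0,"wz":-1.3,"dx":0,"dy":0,"dz":0,"fingers":1}
    - {"wx":0,"wy":0,"wz":-1.3,"dx":0,"dy":0,"dz":0,"fingers":1}

```text
time_s: 20.08
tool_pos: [0.5619, -0.1142, 0.1313]
orientation: [[-0.499, 0.867, -0.001], [0.867, 0.499, 0.0], [0.001, -0.001, -1.0]]
ft_force: [-6.8, 1.9, 8.1]
finger_gap: 0.0133
grasp_force: 40.5
```

```bash
python3 r.py
```

```text
t 20.075 tool 119.93 L 1.277 R 4.419 M [ 0.354  1.488 -0.114] F [-6.8  1.9  8.1] gap 0.013308736223727373 gf 40.529011487960815 p [ 0.5619 -0.1142  0.1313] q6 0.8479863157055181 e6 0.07619523676112294
meanMz -0.004 0.034 e6 -0.049
```

Emit:
step_arm:
  increments:
    - {"wx":0,"wy":0,"wz":-1,"dx":0,"dy":0,"dz":0,"fingers":1}
    - {"wx":0,"wy":0,"wz":-1,"dx":0,"dy":0,"dz":0,"fingers":1}

```text
time_s: 20.58
tool_pos: [0.5618, -0.1142, 0.1313]
orientation: [[-0.529, 0.849, -0.001], [0.849, 0.529, -0.0], [0.001, -0.001, -1.0]]
ft_force: [-7.4, 2.0, 9.1]
finger_gap: 0.0132
grasp_force: 40.7
```

```bash
python3 r.py
```

```text
t 20.575 tool 121.93 L 1.242 R 4.384 M [ 0.284  1.517 -0.024] F [-7.4  2.   9.1] gap 0.013156159565008848 gf 40.70825636386871 p [ 0.5618 -0.1142  0.1313] q6 0.8130707092213206 e6 0.12673757504671812
meanMz 0.053 0.029 e6 0.041
```

Emit:
step_arm:
  increments:
    - {"wx":0,"wy":0,"wz":-1,"dx":0,"dy":0,"dz":0,"fingers":1}
    - {"wx":0,"wy":0,"wz":-1,"dx":0,"dy":0,"dz":0,"fingers":1}

```text
time_s: 21.08
tool_pos: [0.5618, -0.1142, 0.1314]
orientation: [[-0.558, 0.83, -0.001], [0.83, 0.558, -0.0], [0.001, -0.001, -1.0]]
ft_force: [-6.3, 1.7, 9.6]
finger_gap: 0.0134
grasp_force: 40.8
```

```bash
python3 r.py
```

```text
t 21.075 tool 123.94 L 1.207 R 4.349 M [0.308 1.625 0.016] F [-6.3  1.7  9.6] gap 0.013364216272518617 gf 40.7742977142334 p [ 0.5618 -0.1142  0.1314] q6 0.7779982216479082 e6 0.17573755234479904
meanMz 0.107 0.031 e6 0.079
```

Emit:
step_arm:
  increments:
    - {"wx":0,"wy":0,"wz":-0.8,"dx":0,"dy":0,"dz":0,"fingers":1}
    - {"wx":0,"wy":0,"wz":-0.8,"dx":0,"dy":0,"dz":0,"fingers":1}

```text
time_s: 21.58
tool_pos: [0.5618, -0.1143, 0.1313]
orientation: [[-0.581, 0.814, -0.001], [0.814, 0.581, -0.0], [0.001, -0.001, -1.0]]
ft_force: [-7.4, 1.4, 10.0]
finger_gap: 0.0134
grasp_force: 40.7
```

```bash
python3 r.py
```

```text
t 21.575 tool 125.53 L 1.179 R 4.321 M [ 0.267  1.542 -0.061] F [-7.4  1.4 10. ] gap 0.01338312645885398 gf 40.674811005592346 p [ 0.5618 -0.1143  0.1313] q6 0.7503059346414096 e6 0.07531665964052081
meanMz 0.009 0.016 e6 0.011
```

Emit:
step_arm:
  increments:
    - {"wx":0,"wy":0,"wz":-0.6,"dx":0,"dy":0,"dz":0,"fingers":1}
    - {"wx":0,"wy":0,"wz":-0.6,"dx":0,"dy":0,"dz":0,"fingers":1}

```text
time_s: 22.08
tool_pos: [0.5617, -0.1143, 0.1313]
orientation: [[-0.598, 0.802, -0.001], [0.802, 0.598, -0.0], [0.001, -0.001, -1.0]]
ft_force: [-7.2, 1.4, 7.8]
finger_gap: 0.0137
grasp_force: 40.6
```

```bash
python3 r.py
```

```text
t 22.075 tool 126.71 L 1.159 R 4.3 M [ 0.352  1.557 -0.075] F [-7.2  1.4  7.8] gap 0.013666721359765276 gf 40.64608097076416 p [ 0.5617 -0.1143  0.1313] q6 0.7296001748175089 e6 0.009159792680293322
meanMz -0.029 0.026 e6 -0.028
```

Emit:
step_arm:
  increments:
    - {"wx":0,"wy":0,"wz":-0.7,"dx":0,"dy":0,"dz":0,"fingers":1}
    - {"wx":0,"wy":0,"wz":-0.7,"dx":0,"dy":0,"dz":0,"fingers":1}

```text
time_s: 22.58
tool_pos: [0.5617, -0.1143, 0.1313]
orientation: [[-0.617, 0.787, -0.001], [0.787, 0.617, -0.0], [0.001, -0.001, -1.0]]
ft_force: [-7.1, 0.5, 9.7]
finger_gap: 0.0131
grasp_force: 40.6
```

```bash
python3 r.py
```

```text
t 22.575 tool 128.11 L 1.134 R 4.276 M [ 0.274  1.575 -0.196] F [-7.1  0.5  9.7] gap 0.013078136535125427 gf 40.60951888561249 p [ 0.5617 -0.1143  0.1313] q6 0.7052303878028674 e6 -0.056686559692025185
meanMz -0.083 0.038 e6 -0.105
```

Emit:
step_arm:
  increments:
    - {"wx":0,"wy":0,"wz":-0.6,"dx":0,"dy":0,"dz":0,"fingers":1}
    - {"wx":0,"wy":0,"wz":-0.6,"dx":0,"dy":0,"dz":0,"fingers":1}

```text
time_s: 23.08
tool_pos: [0.5617, -0.1143, 0.1313]
orientation: [[-0.633, 0.774, -0.002], [0.774, 0.633, -0.0], [0.001, -0.001, -1.0]]
ft_force: [-7.3, 2.2, 9.6]
finger_gap: 0.0136
grasp_force: 40.6
```

```bash
python3 r.py
```

```text
t 23.075 tool 129.29 L 1.114 R 4.255 M [ 0.279  1.588 -0.223] F [-7.3  2.2  9.6] gap 0.0136409138820539 gf 40.59571444988251 p [ 0.5617 -0.1143  0.1313] q6 0.6845748341896493 e6 -0.142069305293262
meanMz -0.162 0.017 e6 -0.175
```

Emit:
step_arm:
  increments:
    - {"wx":0,"wy":0,"wz":-0.5,"dx":0,"dy":0,"dz":0,"fingers":1}
    - {"wx":0,"wy":0,"wz":-0.5,"dx":0,"dy":0,"dz":0,"fingers":1}

```text
time_s: 23.58
tool_pos: [0.5616, -0.1143, 0.1313]
orientation: [[-0.647, 0.763, -0.002], [0.763, 0.647, -0.0], [0.001, -0.001, -1.0]]
ft_force: [-8.1, 1.3, 9.2]
finger_gap: 0.0133
grasp_force: 40.6
```

```bash
python3 r.py
```

```text
t 23.575 tool 130.28 L 1.096 R 4.238 M [ 0.233  1.594 -0.284] F [-8.1  1.3  9.2] gap 0.013324536456346516 gf 40.594545006752014 p [ 0.5616 -0.1143  0.1313] q6 0.6672435747481884 e6 -0.2165706641972065
meanMz -0.216 0.023 e6 -0.239
```

The right dial is caught too: spring slope about 5 N m/rad, rising to 0.22–0.28 N m. I'll unwind, release and hover over the bolt knob.

Emit:
step_arm:
  increments:
    - {"wx":0,"wy":0,"wz":1,"dx":0,"dy":0,"dz":0,"fingers":1}
    - {"wx":0,"wy":0,"wz":1,"dx":0,"dy":0,"dz":0,"fingers":1}
    - {"wx":0,"wy":0,"wz":0,"dx":0,"dy":0,"dz":0,"fingers":0.4}
    - {"wx":0,"wy":0,"wz":0,"dx":0,"dy":0,"dz":0,"fingers":0.4}
    - {"wx":0,"wy":0,"wz":0,"dx":0,"dy":0,"dz":0,"fingers":0.4}
    - {"wx":0,"wy":0,"wz":0,"dx":0,"dy":0,"dz":0,"fingers":0.4}
    - {"wx":0,"wy":0,"wz":0,"dx":0,"dy":0,"dz":-0.03,"fingers":0.4}
    - {"wx":0,"wy":0,"wz":0,"dx":0,"dy":0,"dz":-0.03,"fingers":0.4}
    - {"wx":0,"wy":0,"wz":0,"dx":0,"dy":0,"dz":-0.03,"fingers":0.4}
    - {"wx":0,"wy":0,"wz":0,"dx":0.0085,"dy":0.0357,"dz":0,"fingers":0.4}
    - {"wx":0,"wy":0,"wz":0,"dx":0.0085,"dy":0.0357,"dz":0,"fingers":0.4}
    - {"wx":0,"wy":0,"wz":0,"dx":0.0085,"dy":0.0357,"dz":0,"fingers":0.4}
    - {"wx":0,"wy":0,"wz":8.4,"dx":0,"dy":0,"dz":0,"fingers":0.4}
    - {"wx":0,"wy":0,"wz":8.4,"dx":0,"dy":0,"dz":0,"fingers":0.4}
    - {"wx":0,"wy":0,"wz":8.4,"dx":0,"dy":0,"dz":0,"fingers":0.4}
    - {"wx":0,"wy":0,"wz":0,"dx":0,"dy":0,"dz":0,"fingers":0.4}
    - {"wx":0,"wy":0,"wz":0,"dx":0,"dy":0,"dz":0,"fingers":0.4}
  squeeze: 20

```text
time_s: 25.95
tool_pos: [0.6313, -0.0279, 0.2202]
orientation: [[-0.229, 0.973, -0.0], [0.973, 0.229, 0.0], [0.0, -0.0, -1.0]]
ft_force: [-1.0, -0.6, 0.8]
finger_gap: 0.0515
grasp_force: 0.0
```

```bash
python3 r.py; cp last.png pics/w6.png
```

```text
t 25.95 tool 103.24 L 1.568 R 4.71 M [0.011 0.008 0.008] F [-1.  -0.6  0.8] gap 0.05150432673150138 gf 0.0 p [ 0.6313 -0.0279  0.2202] q6 1.295428251291135 e6 0.00043605290557025
meanMz 0.008 0.036 e6 -0.013
```

View pics/w6.png

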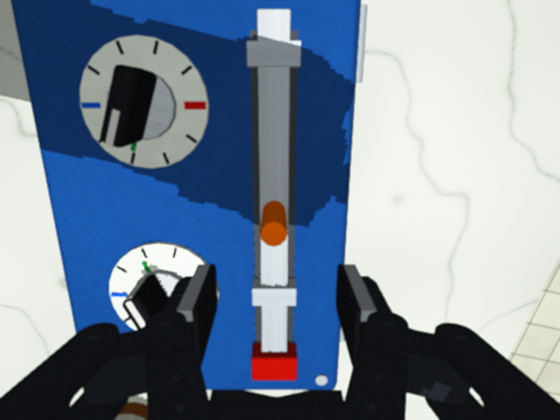

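The bolt post top is at (274,232), centred between the fingers and within about 2 mm of where it should be. Both green tips are near 3 (134,147) and 7 (148,266).

Emit:
step_arm:
  increments:
    - {"wx":0,"wy":0,"wz":0,"dx":0.002,"dy":-0.001,"dz":0.03,"fingers":0.4}
    - {"wx":0,"wy":0,"wz":0,"dx":0,"dy":0,"dz":0.03,"fingers":0.4}
    - {"wx":0,"wy":0,"wz":0,"dx":0,"dy":0,"dz":0.016,"fingers":0.4}
    - {"wx":0,"wy":0,"wz":0,"dx":0,"dy":0,"dz":0.009,"fingers":0.4}
    - {"wx":0,"wy":0,"wz":0,"dx":0,"dy":0,"dz":0,"fingers":0.4}
    - {"wx":0,"wy":0,"wz":0,"dx":0,"dy":0,"dz":0,"fingers":0.7}
    - {"wx":0,"wy":0,"wz":0,"dx":0,"dy":0,"dz":0,"fingers":1}
    - {"wx":0,"wy":0,"wz":0,"dx":0,"dy":0,"dz":0,"fingers":1}
    - {"wx":0,"wy":0,"wz":0,"dx":0,"dy":0,"dz":0,"fingers":1}
    - {"wx":0,"wy":0,"wz":0,"dx":0,"dy":0,"dz":0,"fingers":1}
    - {"wx":0,"wy":0,"wz":0,"dx":0,"dy":0,"dz":0,"fingers":1}
  squeeze: 20

```text
time_s: 27.58
tool_pos: [0.6292, -0.0265, 0.1364]
orientation: [[-0.227, 0.974, -0.0], [0.974, 0.227, -0.001], [-0.001, -0.0, -1.0]]
ft_force: [-4.3, -0.6, 4.4]
finger_gap: 0.0153
grasp_force: 21.7
```

Emit:
step_arm:
  increments:
    - {"wx":0,"wy":0,"wz":0,"dx":0.001,"dy":0,"dz":0,"fingers":1}
    - {"wx":0,"wy":0,"wz":0,"dx":0.001,"dy":0,"dz":0,"fingers":1}

```text
time_s: 27.82
tool_pos: [0.6289, -0.0253, 0.1364]
orientation: [[-0.226, 0.974, -0.0], [0.974, 0.226, -0.002], [-0.002, -0.0, -1.0]]
ft_force: [-4.2, -4.6, 5.3]
finger_gap: 0.0152
grasp_force: 21.7
```

```bash
cat > b.py <<'E'
from h import *
s=state();R=np.array(s["orientation"]);f=np.array(s["ft_force"]);p=np.array(s["tool_pos"])
print("t",s["time_s"],"along",round((p-[.6298,-.0275,0])@R[:,0]*1000,2),"mm F_tool",np.round(R.T@f,1),"p",np.round(p,4),"gap",s["finger_gap"])
E
python3 b.py
```

```text
t 27.825 along 2.09 mm F_tool [-3.5 -5.1 -5.3] p [ 0.6289 -0.0253  0.1364] gap 0.015180924862465408
```

Emit:
step_arm:
  increments:
    - {"wx":0,"wy":0,"wz":0,"dx":0.001,"dy":0,"dz":0,"fingers":1}
    - {"wx":0,"wy":0,"wz":0,"dx":0.001,"dy":0,"dz":0,"fingers":1}
    - {"wx":0,"wy":0,"wz":0,"dx":0.001,"dy":0,"dz":0,"fingers":1}

```text
time_s: 28.2
tool_pos: [0.6282, -0.0224, 0.1364]
orientation: [[-0.226, 0.974, 0.0], [0.974, 0.226, -0.002], [-0.002, -0.0, -1.0]]
ft_force: [-5.1, -3.7, 4.8]
finger_gap: 0.0155
grasp_force: 21.7
```

```bash
python3 b.py
```

```text
t 28.2 along 5.09 mm F_tool [-2.4 -5.8 -4.8] p [ 0.6282 -0.0224  0.1364] gap 0.015538026093126881
```

Emit:
step_arm:
  increments:
    - {"wx":0,"wy":0,"wz":0,"dx":0.001,"dy":0,"dz":0,"fingers":1}
    - {"wx":0,"wy":0,"wz":0,"dx":0.001,"dy":0,"dz":0,"fingers":1}
    - {"wx":0,"wy":0,"wz":0,"dx":0.001,"dy":0,"dz":0,"fingers":1}

```text
time_s: 28.58
tool_pos: [0.6275, -0.0194, 0.1364]
orientation: [[-0.226, 0.974, 0.0], [0.974, 0.226, -0.002], [-0.002, -0.0, -1.0]]
ft_force: [-3.7, -4.5, 4.4]
finger_gap: 0.0155
grasp_force: 21.7
```

```bash
python3 b.py
```

```text
t 28.575 along 8.11 mm F_tool [-3.5 -4.6 -4.3] p [ 0.6275 -0.0194  0.1364] gap 0.01547640750467334
```

Emit:
step_arm:
  increments:
    - {"wx":0,"wy":0,"wz":0,"dx":0.001,"dy":0,"dz":0,"fingers":1}
    - {"wx":0,"wy":0,"wz":0,"dx":0.001,"dy":0,"dz":0,"fingers":1}
    - {"wx":0,"wy":0,"wz":0,"dx":0.001,"dy":0,"dz":0,"fingers":1}
    - {"wx":0,"wy":0,"wz":0,"dx":0.001,"dy":0,"dz":0,"fingers":1}

```text
time_s: 29.08
tool_pos: [0.6266, -0.0155, 0.1364]
orientation: [[-0.226, 0.974, -0.0], [0.974, 0.226, -0.002], [-0.002, -0.0, -1.0]]
ft_force: [-5.1, -4.0, 4.9]
finger_gap: 0.0153
grasp_force: 21.7
```

```bash
python3 b.py
```

```text
t 29.075 along 12.09 mm F_tool [-2.8 -5.9 -4.9] p [ 0.6266 -0.0155  0.1364] gap 0.015270408788605486
```

Emit:
step_arm:
  increments:
    - {"wx":0,"wy":0,"wz":0,"dx":0.001,"dy":0,"dz":0,"fingers":1}
    - {"wx":0,"wy":0,"wz":0,"dx":0.001,"dy":0,"dz":0,"fingers":1}
    - {"wx":0,"wy":0,"wz":0,"dx":0.001,"dy":0,"dz":0,"fingers":1}
    - {"wx":0,"wy":0,"wz":0,"dx":0.001,"dy":0,"dz":0,"fingers":1}

```text
time_s: 29.58
tool_pos: [0.6257, -0.0116, 0.1364]
orientation: [[-0.226, 0.974, 0.0], [0.974, 0.226, -0.002], [-0.002, -0.0, -1.0]]
ft_force: [-4.6, -3.9, 4.6]
finger_gap: 0.0152
grasp_force: 21.7
```

```bash
python3 b.py
```

```text
t 29.575 along 16.12 mm F_tool [-2.7 -5.4 -4.6] p [ 0.6257 -0.0116  0.1364] gap 0.015197285268315729
```

Emit:
step_arm:
  increments:
    - {"wx":0,"wy":0,"wz":0,"dx":0.001,"dy":0,"dz":0,"fingers":1}
    - {"wx":0,"wy":0,"wz":0,"dx":0.001,"dy":0,"dz":0,"fingers":1}
    - {"wx":0,"wy":0,"wz":0,"dx":0.001,"dy":0,"dz":0,"fingers":1}
    - {"wx":0,"wy":0,"wz":0,"dx":0.001,"dy":0,"dz":0,"fingers":1}

```text
time_s: 30.08
tool_pos: [0.6248, -0.0077, 0.1364]
orientation: [[-0.226, 0.974, -0.0], [0.974, 0.226, -0.002], [-0.002, -0.0, -1.0]]
ft_force: [-3.8, -5.0, 5.5]
finger_gap: 0.0154
grasp_force: 21.7
```

```bash
python3 b.py
```

```text
t 30.075 along 20.1 mm F_tool [-4.  -4.9 -5.5] p [ 0.6248 -0.0077  0.1364] gap 0.015365668682531964
```

Emit:
step_arm:
  increments:
    - {"wx":0,"wy":0,"wz":0,"dx":0.001,"dy":0,"dz":0,"fingers":1}
    - {"wx":0,"wy":0,"wz":0,"dx":0.001,"dy":0,"dz":0,"fingers":1}
    - {"wx":0,"wy":0,"wz":0,"dx":0.001,"dy":0,"dz":0,"fingers":1}
    - {"wx":0,"wy":0,"wz":0,"dx":0.001,"dy":0,"dz":0,"fingers":1}

```text
time_s: 30.58
tool_pos: [0.6239, -0.0038, 0.1364]
orientation: [[-0.226, 0.974, -0.0], [0.974, 0.226, -0.002], [-0.002, -0.0, -1.0]]
ft_force: [-4.6, -4.0, 6.2]
finger_gap: 0.0151
grasp_force: 21.7
```

```bash
python3 b.py
```

```text
t 30.575 along 24.12 mm F_tool [-2.9 -5.4 -6.2] p [ 0.6239 -0.0038  0.1364] gap 0.015081372614505874
```

Emit:
step_arm:
  increments:
    - {"wx":0,"wy":0,"wz":0,"dx":0.001,"dy":0,"dz":0,"fingers":1}
    - {"wx":0,"wy":0,"wz":0,"dx":0.001,"dy":0,"dz":0,"fingers":1}
    - {"wx":0,"wy":0,"wz":0,"dx":0.001,"dy":0,"dz":0,"fingers":1}
    - {"wx":0,"wy":0,"wz":0,"dx":0.001,"dy":0,"dz":0,"fingers":1}

```text
time_s: 31.08
tool_pos: [0.623, 0.0001, 0.1364]
orientation: [[-0.226, 0.974, 0.0], [0.974, 0.226, -0.002], [-0.002, -0.0, -1.0]]
ft_force: [-4.5, -3.9, 5.2]
finger_gap: 0.0151
grasp_force: 21.7
```

```bash
python3 b.py
```

```text
t 31.075 along 28.11 mm F_tool [-2.8 -5.3 -5.2] p [6.230e-01 1.000e-04 1.364e-01] gap 0.015062786789088393
```

Emit:
step_arm:
  increments:
    - {"wx":0,"wy":0,"wz":0,"dx":0.001,"dy":0,"dz":0,"fingers":1}
    - {"wx":0,"wy":0,"wz":0,"dx":0.001,"dy":0,"dz":0,"fingers":1}
    - {"wx":0,"wy":0,"wz":0,"dx":0.001,"dy":0,"dz":0,"fingers":1}
    - {"wx":0,"wy":0,"wz":0,"dx":0.001,"dy":0,"dz":0,"fingers":1}

```text
time_s: 31.58
tool_pos: [0.6221, 0.004, 0.1364]
orientation: [[-0.226, 0.974, -0.0], [0.974, 0.226, -0.002], [-0.002, -0.0, -1.0]]
ft_force: [-4.1, -3.2, 5.2]
finger_gap: 0.0153
grasp_force: 21.7
```

```bash
python3 b.py
```

```text
t 31.575 along 32.14 mm F_tool [-2.2 -4.8 -5.2] p [0.6221 0.004  0.1364] gap 0.015268255517299609
```

Emit:
step_arm:
  increments:
    - {"wx":0,"wy":0,"wz":0,"dx":0.001,"dy":0,"dz":0,"fingers":1}
    - {"wx":0,"wy":0,"wz":0,"dx":0.001,"dy":0,"dz":0,"fingers":1}
    - {"wx":0,"wy":0,"wz":0,"dx":0.001,"dy":0,"dz":0,"fingers":1}
    - {"wx":0,"wy":0,"wz":0,"dx":0.001,"dy":0,"dz":0,"fingers":1}
    - {"wx":0,"wy":0,"wz":0,"dx":0.001,"dy":0,"dz":0,"fingers":1}

```text
time_s: 32.2
tool_pos: [0.6209, 0.0089, 0.1364]
orientation: [[-0.226, 0.974, -0.0], [0.974, 0.226, -0.002], [-0.002, -0.0, -1.0]]
ft_force: [-4.7, -4.0, 4.5]
finger_gap: 0.0157
grasp_force: 21.7
```

```bash
python3 b.py
```

```text
t 32.2 along 37.15 mm F_tool [-2.8 -5.4 -4.5] p [0.6209 0.0089 0.1364] gap 0.015700806353876582
```

Emit:
step_arm:
  increments:
    - {"wx":0,"wy":0,"wz":0,"dx":0.001,"dy":0,"dz":0,"fingers":1}
    - {"wx":0,"wy":0,"wz":0,"dx":0.001,"dy":0,"dz":0,"fingers":1}
    - {"wx":0,"wy":0,"wz":0,"dx":0.001,"dy":0,"dz":0,"fingers":1}
    - {"wx":0,"wy":0,"wz":0,"dx":0.001,"dy":0,"dz":0,"fingers":1}

```text
time_s: 32.7
tool_pos: [0.62, 0.0127, 0.1364]
orientation: [[-0.226, 0.974, 0.0], [0.974, 0.226, -0.002], [-0.002, -0.0, -1.0]]
ft_force: [-5.2, -4.3, 6.0]
finger_gap: 0.0153
grasp_force: 21.7
```

```bash
python3 b.py
```

```text
t 32.7 along 41.07 mm F_tool [-3.  -6.1 -5.9] p [0.62   0.0127 0.1364] gap 0.015313302456838266
```

Emit:
step_arm:
  increments:
    - {"wx":0,"wy":0,"wz":0,"dx":0.001,"dy":0,"dz":0,"fingers":1}
    - {"wx":0,"wy":0,"wz":0,"dx":0.0005,"dy":0,"dz":0,"fingers":1}

```text
time_s: 32.95
tool_pos: [0.6199, 0.0134, 0.1364]
orientation: [[-0.226, 0.974, 0.0], [0.974, 0.226, -0.004], [-0.004, -0.001, -1.0]]
ft_force: [-3.5, -6.8, 5.0]
finger_gap: 0.0155
grasp_force: 21.7
```

```bash
python3 b.py
```

```text
t 32.95 along 41.55 mm F_tool [-5.8 -5.  -5. ] p [0.6199 0.0134 0.1364] gap 0.015546075485076114
```

Emit:
step_arm:
  increments:
    - {"wx":0,"wy":0,"wz":0,"dx":0.0007,"dy":0,"dz":0,"fingers":1}
    - {"wx":0,"wy":0,"wz":0,"dx":0,"dy":0,"dz":0,"fingers":1}

```text
time_s: 33.2
tool_pos: [0.6198, 0.0137, 0.1364]
orientation: [[-0.225, 0.974, 0.0], [0.974, 0.225, -0.004], [-0.004, -0.001, -1.0]]
ft_force: [-3.5, -6.7, 3.3]
finger_gap: 0.0155
grasp_force: 21.6
```

```bash
python3 b.py
```

```text
t 33.2 along 41.83 mm F_tool [-5.8 -4.9 -3.3] p [0.6198 0.0137 0.1364] gap 0.015485612949541745
```

The bolt is against the buffer, with resistance up from 2.8 to 5.8 N. I'll release, rise and check.

Emit:
step_arm:
  increments:
    - {"wx":0,"wy":0,"wz":0,"dx":0,"dy":0,"dz":0,"fingers":0.7}
    - {"wx":0,"wy":0,"wz":0,"dx":0,"dy":0,"dz":0,"fingers":0.4}
    - {"wx":0,"wy":0,"wz":0,"dx":0,"dy":0,"dz":0,"fingers":0.4}
    - {"wx":0,"wy":0,"wz":0,"dx":0,"dy":0,"dz":0,"fingers":0.4}
    - {"wx":0,"wy":0,"wz":0,"dx":0,"dy":0,"dz":0,"fingers":0.4}
    - {"wx":0,"wy":0,"wz":0,"dx":0,"dy":0,"dz":-0.03,"fingers":0.4}
    - {"wx":0,"wy":0,"wz":0,"dx":0,"dy":0,"dz":-0.03,"fingers":0.4}
    - {"wx":0,"wy":0,"wz":0,"dx":0,"dy":0,"dz":-0.04,"fingers":0.4}
    - {"wx":0,"wy":0,"wz":0,"dx":0,"dy":0,"dz":-0.04,"fingers":0.4}
    - {"wx":0,"wy":0,"wz":0,"dx":0,"dy":0,"dz":0,"fingers":0.4}
    - {"wx":0,"wy":0,"wz":0,"dx":0,"dy":0,"dz":0,"fingers":0.4}

```text
time_s: 34.58
tool_pos: [0.6201, 0.0159, 0.2747]
orientation: [[-0.227, 0.974, -0.0], [0.974, 0.227, 0.0], [0.0, -0.0, -1.0]]
ft_force: [-0.0, -0.3, -0.7]
finger_gap: 0.0511
grasp_force: 0.0
```

```bash
python3 - <<'E'
from h import *
p,d,K,R,t=cam("wrist");save("w7",p)
hsv=cv2.cvtColor(p,cv2.COLOR_RGB2HSV)
m=((hsv[...,0]>4)&(hsv[...,0]<18)&(hsv[...,1]>170)&(hsv[...,2]>190)).astype(np.uint8)
n,l,st,c=cv2.connectedComponentsWithStats(m);k=1+st[1:,4].argmax()
w=ray(*c[k],.168,K,R,t);print(c[k],st[k],w,"travel",(w[:2]-[.6293,-.0277])@[-.227,.974])
E
```

```text
Traceback (most recent call last):
ValueError: attempt to get argmax of an empty sequence
```

View pics/w7.png

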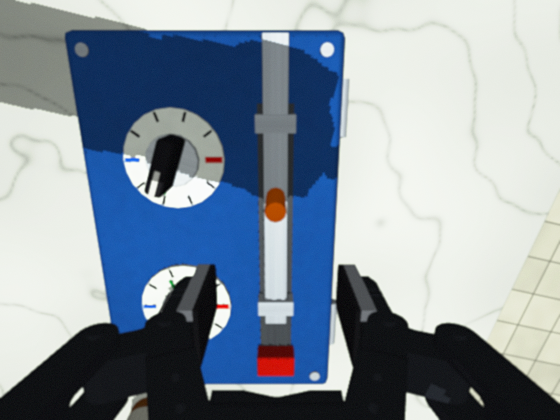

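The bolt's right end is well clear of the red keeper, at (275,322). The post top is at (275,212) and both pointers are where I left them.

```bash
python3 - <<'E'
from h import *
p,d,K,R,t=cam("wrist")
w=ray(275,212,.168,K,R,t);print(w,"travel",(w[:2]-[.6293,-.0277])@[-.227,.974])
o=ray(275,205,.152,K,R,t)
E
```

```text
[0.6198622  0.01212251 0.168     ] travel 0.040929510183554875
```

```bash
python3 -c "
from plant import close_job;print(close_job())"
```

```text
the job is handed in; nothing more can be done
None
```

I've handed the job in, with no verdict returned: both dials caught (left near 3, right near 7), the bolt is open against its buffer (about 41 mm measured), and the gripper is clear of everything.

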